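# Set the end stop to the stone

## Task

Slacken the wing screw of the sliding stop on the rail, slide the stop up to the rough end of the granite plaque until its pad bears gently on the stone, and tighten the wing screw again so that the stop stays there. Do not drag the stop while it is still clamped, do not shove or knock the stone, and leave everything else where it lies.

Things in the scene. Friction and masses are not known exactly. Their poses are not given: they have to be found in the camera images.
- rail: Stop rail standing on the bench, fixed: steel foot 70 x 500 x 10 mm, and a level round bar 20 mm thick, 500 mm long, in a support block (66 mm high) at each end. Origin: centre of the foot's underside. Its y axis runs along the bar, z is up; the bar's axis is 48 mm above the bench. The stone lies on its -x side, the sliding stop starts near its -y end.
- stop (a joint): How far the sliding stop stands along the bar, m; grows along the rail's +y axis, towards the stone; -0.012 to 0.33. With the screw slack it slides with about 2 N of drag; clamped firmly, it does not slide by hand. A screw turned off its axis walks the slack stop along the bar, so the pad's pressure changes while the screw is turned.
- stop_face (a point): Centre of the stop's flat pad face that meets the stone; it looks along rail +y, 50 mm wide (rail x) by 24 mm high, from 12 to 36 mm above the bench. The stop is a steel collar on the bar, 46 mm in diameter, 28 mm long, with a flat arm to the rail's -x side ending in the rubber-faced pad. In rail directions this point is 82.5 mm to -x and 16 mm to +y of the screw's axis.
- screw: Steel wing screw on top of the collar; slides with it. Origin: on its upright axis, mid height of the wings, 94 mm above the bench. The wings are one flat bar, 44 mm along the screw's x axis, 9 mm thick along its y, 20 mm high, hub in the middle up to 16 mm thick; the boss below ends 78 mm up. Counter-clockwise from above loosens; 0.5 rad from the start always frees it, and 2 rad more are free.
- screw_point: Hidden point of the wing screw, inside the collar; it clamps the stop by bearing on the bar's flat. Origin 62 mm above the bench. It starts clamped with 5 to 28 N. The slack screw turns with about 0.12 N m; once it bites, each further 0.1 rad clockwise adds some 9 N of clamping and 0.03 N m of resistance. Firm is 30 N or more: 0.1 N m above slack, better 0.2. Past 150 N the bar is bruised.
- slab: Granite plaque lying flat on the bench, 150 mm (its x) by about 235 mm (its y) by 30 mm, 2.8 kg, a buff stencil sheet on its polished top. Origin: on its underside, near the middle; the sawn end is 115 mm away on +y. The end on -y, facing the stop, is split rough: about 118 mm from the origin, uneven by up to 5 mm either way, so it must be felt for. It chips if pressed with over 12 N.
- squeegee: Wooden squeegee with a rubber lip, 45 x 90 x 12 mm, lying on the plaque. To be left alone.
- pencil: Pencil, 170 mm long, 8 mm thick, lying on the bench in front of the stop. To be left alone.
- brayer: Rubber hand roller with a wooden handle, roller 90 mm long and 32 mm thick, lying behind the rail. To be left alone.
- spare_collar: A loose steel shaft collar without a screw, 46 mm in diameter, 28 mm high, lying flat behind the rail. To be left alone.
- spray_can: Orange spray can, 66 mm in diameter, 204 mm high. To be left alone.
- sample: Brown stone sample block standing on end, 55 x 95 x 150 mm. To be left alone.
- mallet: Mallet with a wooden handle, lying on the bench. To be left alone.
- dust_brush: Dust brush, lying on the bench. To be left alone.

How it is judged:
On the way, in this order (a step that is already met when the one before it is completed fails the run):
1. the wing screw is slackened: its point no longer bears on the bar (contact force between screw_point and rail below 0.5 N), for 0.2 s.
2. with the screw slack, the stop's pad bears on the end of the stone with 1 N or more for 0.2 s (contact force between stop and slab above 1 N and contact force between screw_point and rail below 0.5 N), for 0.2 s.
3. the wing screw is tightened: its point bears on the bar with 30 N or more (contact force between screw_point and rail above 30 N), for 0.2 s.
At the end, for the whole second after the job is handed in: The stop's pad stands at the rough end of the stone, touching it or not more than about 1.5 mm off it; the wing screw clamps the stop with 30 N or more; the stone lies within 3 mm of where it was; everything is at rest (contact force between screw_point and rail above 30 N and y of stop_face in the frame of slab between -0.1238 and -0.105 m and distance of slab from where it was at the start of the episode below 0.003 m and velocity of joint stop between -0.002 and 0.002 m/s and linear speed of slab below 0.005 m/s).
It fails at once if the stop presses on the stone with more than 12 N (contact force between stop and slab above 12 N).
It fails at once if the screw is overtightened: its point bears on the bar with more than 150 N (contact force between screw_point and rail above 150 N).
It fails at once if the stop is dragged while clamped: the screw's point bears on the bar with more than 10 N while the stop is under way, more than 6 mm from where it started and still more than 5 mm short of the stone (contact force between screw_point and rail above 10 N and distance of stop_face from where it was at the start of the episode above 0.006 m and y of stop_face in the frame of slab below -0.127 m).
It fails at once if the stone is shifted by more than 4 mm or touched by the robot with more than 5 N (distance of slab from where it was at the start of the episode above 0.004 m or contact force between slab and the arm above 5 N or contact force between slab and the fingers above 5 N).
It fails at once if a bystander is moved by more than 15 mm (distance of any of squeegee, pencil, brayer, spare_collar, spray_can, sample, mallet, dust_brush from where it was at the start of the episode above 0.015 m).
It also fails if it takes over 51 s, if anything falls off the work surface, if the arm or the gripper's body presses on something with over 40 N, if the wrist force passes 120 N, or if a joint passes its speed limit or range.

## Robot

A 7-joint arm with a two-finger parallel gripper is mounted at the origin on the work surface. World frame = base frame: x ahead of the robot, y to its left, z up, the work surface at z = 0. Lengths are in m, angles in rad, forces in N, time in s.
With the tool pointing down it reaches from about 0.425 to 0.95 m from the base axis. Payload 4.7 kg.
Tool frame: the origin (TCP) lies midway between the tips of the shut fingers; the grasp point (between the pads) lies 19 mm behind it (env.tcp_to_grasp is the z of the grasp point in the tool frame, in m); z points along the fingers, y is the line along which they close (so a half turn about z gives the same grasp; the last joint's range is limited). The gripper opens to 87 mm and grips with 3 to 60 N. Pads are 19 mm wide; open, the fingers measure 117 mm over their backs; the gripper's body (75 mm by 190 mm) begins 51 mm behind the grasp point.
Start: joints at [1.189, 0.469, -0.049, 1.532, 0.024, 1.141, -0.082], TCP at [0.233, -0.633, 0.223] pointing down, gripper open.
Joint ranges: [-2.59, 2.59], [-0.33, 1.99], [-1.39, 1.29], [0.1, 2.45], [-1.04, 4.18], [0.21, 1.99], [-2.66, 2.66]. Speed limits (rad/s): [2.57, 2.57, 3.14, 3.14, 3.14, 3.14, 3.14].

## Interface

Orientations are given as a 3x3 rotation matrix whose columns are the frame's x, y, z axes.
In Python, from cell import status, grab_frame, env, outline_of, mark_of gives the robot as it stands. The module is installed in compiled form; this text tells all that it offers.
- The arm moves only by the shell command python3 -m crank 'ROWS' [FORCE]. ROWS is JSON, a list of rows, each a list of 7 numbers: the turn, a rotation vector about the tool's x, y, z in rad, then the shift along the tool's x, y, z in mm, then the closure, from -1 (fully open) to 1 (shut). A call has 1 to 20 rows; each row is the pose to reach, as a shift and turn from the pose commanded when the call began, along the tool's axes at that moment; what a row does not reach only later rows make up. A row lasts 1/8 s, in which the tool goes at most 62.5 mm and 10.7 degrees, less where a joint would pass 70% of its speed; a pose out of reach is approached as far as the arm can. A call with a gripper value outside its range is refused whole. The fingers move at their own pace and stop on an object; FORCE is the grip in N (left out, the last holds). Time passes only in rows, so rows that repeat a pose let the fingers close. It gives the time, the measured TCP pose, the force, the opening and the grip force at its end, in the units of the state.
- status.get_obs(): the state, without advancing time (a new reading comes with each control period).
- grab_frame(name): name is "scene" or "side" or "wrist"; returns a dict with "pixels" (384x512x3 uint8, red, green, blue), "z_map" (384x512 float32, m along the optical axis (not along the pixel's ray), 0 where there is no reading), "mtx" (3x3 intrinsics, pixels), "rvec" (rotation vector, rad) and "tvec" (3), from world to camera coordinates, as OpenCV has them; the wrist camera has in their place "tool_from_camera" (4x4, takes a point from camera to tool coordinates, whose origin is the TCP and whose axes are the flange's). Camera axes: x right, y down, z forward; pixel columns grow to the right and rows downward; lengths in m; the calibration is good to about 2 mm. A picture is of the moment at which its call begins: read the wrist's pose just before it.
- env.hand_in(): hands the job in; it is judged then, once.
Trained networks look in the newest picture that a camera, given by its name, has taken for a name from the list of things; names that differ only in an ending like _2 or _b are one class to them, and where a whole thing is asked for, a point or a joint stands for the part that bears it (a point fixed in the world has none). Each returns a list of dicts, best first, with "confidence" (0 to 1); they miss things now and then, are a little off and sometimes report something else, mostly with a low value. They report only what shows in the picture. A call takes as long as a camera call.
- outline_of(camera, target): "mask" (384x512 bool, what is visible of it) and "uv" ([column, row] in pixels, amid what is visible of it).
- mark_of(camera, target): "uv" ([column, row] in pixels: a listed point, or the origin of a listed thing).
The state is a dict: "clock": time; "qpos": joint angles; "joint_vel": joint speeds; "joint_torque": joint torques, N m; "tool_pos": TCP position; "tool_rot": TCP orientation; "contact_force": force on the tool from outside, world axes, zero at the start; "torque": the same for the moment, N m; "finger_gap": finger opening in m; "grip_force": force on a finger pad.
Only numpy, scipy, OpenCV 4.12 (cv2) and the standard library are available. Lean on these libraries where they do the work, as an engineer would, in place of code of your own. Each camera call takes 0.05 s, during which the arm holds its last target. There are 200 camera calls.

## Working session

There is one attempt and no reset: what is moved stays moved. The work goes in short steps, Python scripts to look and compute and a shell command to move; the robot and the scene stay as the last step left them, time stands still between calls to the robot, and variables do not carry over. Pictures are saved under pics/ and viewed, at most 10 in all, crops included, and the job is handed in when it is done.

```bash
mkdir -p pics; cat > h.py <<'E'
import numpy as np, cv2
from cell import status, grab_frame, env, outline_of, mark_of
def cam(name):
    s=status.get_obs(); f=grab_frame(name)
    if name=="wrist":
        T=np.eye(4); T[:3,:3]=s["tool_rot"]; T[:3,3]=s["tool_pos"]; M=T@f["tool_from_camera"]
    else:
        R=cv2.Rodrigues(np.array(f["rvec"],float))[0]; M=np.eye(4); M[:3,:3]=R.T; M[:3,3]=-R.T@np.array(f["tvec"],float).ravel()
    return f,M
def ray_z(f,M,uv,z):
    d=M[:3,:3]@(np.linalg.inv(f["mtx"])@np.array([uv[0],uv[1],1.])); o=M[:3,3]
    return o+d*(z-o[2])/d[2]
def cloud(f,M,mask):
    v,u=np.nonzero(mask&(f["z_map"]>0)); z=f["z_map"][v,u]
    p=np.linalg.inv(f["mtx"])@np.vstack([u*z,v*z,z]); return (M[:3,:3]@p).T+M[:3,3]
def save(f,n): cv2.imwrite("pics/"+n,cv2.cvtColor(f["pixels"],cv2.COLOR_RGB2BGR))
E
python3 - <<'E'
from h import *
np.set_printoptions(precision=4,suppress=True)
s=status.get_obs(); print(s)
Z=dict(screw=.094,stop_face=.024,slab=0,rail=0)
for c in("scene","side","wrist"):
    f,M=cam(c); save(f,c+"0.png")
    for t in Z:
        m=mark_of(c,t)
        for r in m[:2]: print(c,t,r["confidence"],r["uv"],ray_z(f,M,r["uv"],Z[t]))
    for t in("screw","slab","rail"):
        m=outline_of(c,t)
        if m:
            P=cloud(f,M,m[0]["mask"]); print(c,t,m[0]["confidence"],len(P),m[0]["uv"],np.percentile(P,[2,50,98],axis=0).ravel() if len(P) else 0)
a=cv2.imread("pics/scene0.png");b=cv2.imread("pics/side0.png")
cv2.imwrite("pics/both.png",cv2.resize(np.vstack([a,b]),(400,600)))
E
```

```text
{'clock': 0.0, 'qpos': array([ 1.1891,  0.4695, -0.0486,  1.5337,  0.0241,  1.141 , -0.0823]), 'joint_vel': array([ 0.0001,  0.0016, -0.0002,  0.0024, -0.0003,  0.0025,  0.0002]), 'joint_torque': array([  0.0002, -50.7979,  -0.0805, -23.6159,  -0.0613,   0.0379,
         0.0002]), 'tool_pos': array([ 0.233 , -0.6329,  0.2215]), 'tool_rot': array([[ 0.9384,  0.3456, -0.0007],
       [ 0.3456, -0.9384,  0.0018],
       [-0.0001, -0.0019, -1.    ]]), 'contact_force': array([-0.032 ,  0.2603,  0.1382]), 'torque': array([-0.0466, -0.0387,  0.0087]), 'grip_force': 0.0, 'finger_gap': 0.0871000679337394}
scene screw 0.58 [227.9, 233.2] [ 0.6008 -0.1603  0.094 ]
scene stop_face 0.63 [205.6, 238.2] [ 0.5204 -0.156   0.024 ]
scene slab 0.81 [236.5, 187.2] [0.4661 0.082  0.    ]
scene rail 0.7 [258.8, 215.2] [0.5902 0.0104 0.    ]
scene slab 0.57 2709 [234.7, 189.4] [ 0.4021 -0.0502 -0.0013  0.492   0.0331  0.0285  0.5519  0.1783  0.0328]
scene rail 0.77 3877 [249.3, 228.2] [ 0.5123 -0.2359 -0.0012  0.6049 -0.0748  0.0126  0.6389  0.2419  0.0918]
side screw 0.5 [307.7, 205.6] [ 0.6256 -0.1418  0.094 ]
side stop_face 0.93 [283.0, 237.7] [ 0.5153 -0.1366  0.024 ]
side stop_face 0.55 [227.8, 225.4] [0.4438 0.0366 0.024 ]
side slab 0.74 [230.5, 227.7] [0.4646 0.0468 0.    ]
side rail 0.77 [264.4, 216.2] [0.5931 0.0135 0.    ]
side screw 0.45 460 [298.9, 227.5] [ 0.4913 -0.1627  0.005   0.5813 -0.1511  0.0421  0.6192 -0.1167  0.1055]
side slab 0.71 2227 [230.1, 220.1] [ 0.3948 -0.0489  0.0022  0.4512  0.0407  0.0319  0.5497  0.1819  0.0369]
side rail 0.75 2686 [281.9, 217.9] [ 0.5081 -0.2338  0.0068  0.5893 -0.0681  0.0236  0.6278  0.2429  0.0949]
```

View pics/both.png

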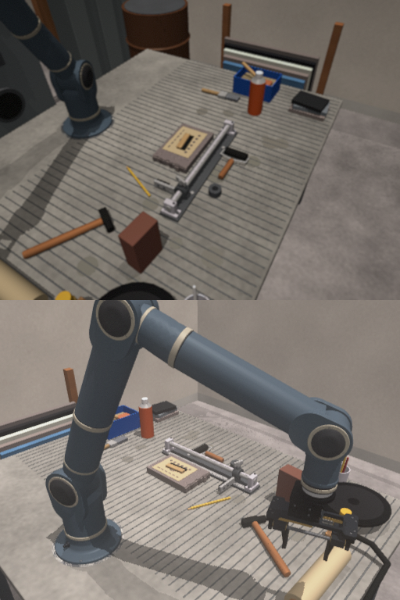

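The scene shows the rail running roughly along world +y, with the stop near (0.61, -0.15), the slab on its robot side, and the sample block between the arm and the stop. I'm moving above the screw.

```bash
python3 -m crank '[[0,0,0,50,-30,-40,-1],[0,0,0,504,-307,-40,-1],[0,0,0,504,-307,-40,-1],[0,0,0,504,-307,-40,-1],[0,0,0,504,-307,-40,-1],[0,0,0,504,-307,-40,-1],[0,0,0,504,-307,-40,-1],[0,0,0,504,-307,-40,-1],[0,0,0,504,-307,-40,-1],[0,0,0,504,-307,-40,-1],[0,0,0,504,-307,-40,-1],[0,0,0,504,-307,-40,-1],[0,0,0,504,-307,-40,-1]]' 30
cat > look.py <<'E'
import sys
from h import *
np.set_printoptions(precision=4,suppress=True)
f,M=cam("wrist"); save(f,sys.argv[1])
s=status.get_obs(); print(s["tool_pos"],s["tool_rot"].ravel(),s["qpos"]); print("tfc",f["tool_from_camera"].ravel())
Z=dict(screw=.094,stop_face=.024,slab=0,rail=0)
for t in Z:
    for r in mark_of("wrist",t)[:2]: print(t,r["confidence"],r["uv"],ray_z(f,M,r["uv"],Z[t]))
P=cloud(f,M,np.ones((384,512),bool))
m=outline_of("wrist","screw")
if m:
    Q=cloud(f,M,m[0]["mask"]); print("screw",m[0]["confidence"],len(Q),np.percentile(Q,[2,50,98],axis=0).ravel())
    Q=Q[(Q[:,2]>.085)&(Q[:,2]<.115)]
    if len(Q)>20:
        r=cv2.minAreaRect((Q[:,:2]*1000).astype(np.float32)); print("wing rect",r,np.median(Q[:,2]))
        w,V=np.linalg.eigh(np.cov(Q[:,:2].T)); print("pca ang",np.degrees(np.arctan2(V[1,1],V[0,1])),Q.mean(0))
m=outline_of("wrist","rail")
if m:
    Q=cloud(f,M,m[0]["mask"]); Q=Q[(Q[:,2]>.05)&(Q[:,2]<.062)]
    if len(Q)>50:
        l=cv2.fitLine(Q[:,:2].astype(np.float32),cv2.DIST_HUBER,0,.001,.001).ravel(); print("bar",l,"ang",np.degrees(np.arctan2(l[1],l[0])),len(Q))
E
python3 look.py w1.png
```

```text
clock: 2.82
tool_pos: [0.5993, -0.1731, 0.2626]
tool_rot: [[0.939, 0.343, -0.0], [0.343, -0.939, -0.001], [-0.001, 0.001, -1.0]]
contact_force: [0.4, -0.7, -0.5]
finger_gap: 0.0867
grip_force: 0.0
[ 0.5994 -0.1729  0.2627] [ 0.9393  0.343  -0.0001  0.343  -0.9393 -0.0008 -0.0004  0.0007 -1.    ] [ 0.4207  0.3704 -0.2795  1.6006  0.1088  1.1858 -1.1024]
tfc [-0.0009 -0.9613 -0.2753  0.0752  1.     -0.0006 -0.0011 -0.0001  0.0009
 -0.2753  0.9613 -0.1622  0.      0.      0.      1.    ]
screw 0.63 [233.3, 164.2] [ 0.6051 -0.1473  0.094 ]
stop_face 0.85 [205.6, 208.2] [ 0.5166 -0.1306  0.024 ]
slab 0.83 [75.1, 186.3] [0.4736 0.0651 0.    ]
slab 0.4 [122.9, 121.5] [0.5911 0.0191 0.    ]
rail 0.61 [125.0, 121.1] [0.5926 0.0164 0.    ]
screw 0.59 353 [ 0.5835 -0.1565  0.091   0.6045 -0.1485  0.1033  0.6238 -0.1404  0.1051]
wing rect ((603.4923706054688, -148.1812744140625), (13.355623245239258, 42.78661346435547), 69.31879425048828) 0.10333181511338058
pca ang 164.50119066860904 [ 0.6043 -0.1485  0.1024]
bar [ 0.0591 -0.9983  0.5978 -0.0233] ang -86.61171 4357
```

View pics/w1.png

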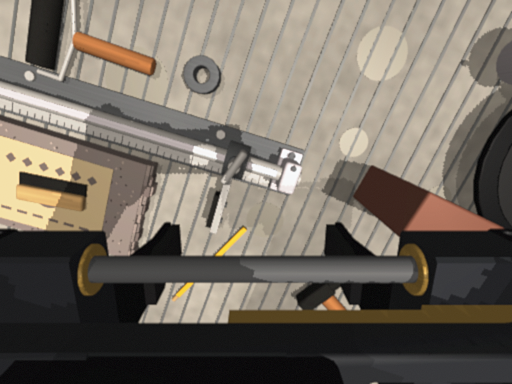

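The wrist view shows the stop at the -y end of the rail. The wing is at about (235,160) and lies roughly -18° in world, the spare collar is at (201,73), and the slab end is at about x=150. Next: descend with the wing normal aligned to the closing axis, then look again.

```bash
python3 -m crank '[[0,0,0.18,14,-22,40,-1],[0,0,0.36,14,-22,80,-1],[0,0,0.54,14,-22,100,-1],[0,0,0.66,14,-22,100,-1],[0,0,0.66,14,-22,100,-1],[0,0,0.66,14,-22,100,-1]]' 30
python3 look.py w2.png
python3 - <<'E'
from h import *
f,M=cam("scene")
for t in("slab","sample"):
    m=outline_of("scene",t)
    if m:
        Q=cloud(f,M,m[0]["mask"]); print(t,m[0]["confidence"],np.percentile(Q,[2,50,98],axis=0).round(3).tolist())
        Q=Q[(Q[:,2]>(.024 if t=="slab" else .14))]
        print(cv2.boxPoints(cv2.minAreaRect((Q[:,:2]*1000).astype(np.float32))).round(0).tolist())
E
```

```text
clock: 3.92
tool_pos: [0.606, -0.1457, 0.163]
tool_rot: [[0.954, -0.301, 0.001], [-0.301, -0.954, -0.0], [0.001, -0.0, -1.0]]
contact_force: [0.7, 0.2, 0.4]
finger_gap: 0.0869
grip_force: 0.0
[ 0.606  -0.1457  0.163 ] [ 0.9536 -0.301   0.001  -0.301  -0.9536 -0.0001  0.001  -0.0002 -1.    ] [ 0.2783  0.4443 -0.1486  1.7211  0.0766  0.9809 -1.7751]
tfc [-0.0009 -0.9612 -0.2757  0.0752  1.     -0.0008 -0.0006  0.      0.0003
 -0.2757  0.9612 -0.1622  0.      0.      0.      1.    ]
screw 0.62 [260.4, 206.7] [ 0.6009 -0.1508  0.094 ]
stop_face 0.66 [265.2, 254.4] [ 0.5212 -0.1339  0.024 ]
stop_face 0.47 [308.1, 306.3] [ 0.4393 -0.1631  0.024 ]
slab 0.85 [131.7, 316.7] [0.4748 0.0629 0.    ]
rail 0.63 [128.9, 226.9] [ 0.5929  0.0139 -0.    ]
screw 0.76 671 [ 0.584  -0.1571  0.0873  0.6056 -0.1495  0.1033  0.6241 -0.1413  0.1051]
wing rect ((603.5545043945312, -148.52108764648438), (13.594390869140625, 42.990875244140625), 67.27653503417969) 0.10328960541444945
pca ang 164.6796316472363 [ 0.6054 -0.1494  0.1021]
bar [ 0.0528 -0.9986  0.6057 -0.1308] ang -86.97464 3803
slab 0.89 [[0.427, -0.053, 0.002], [0.536, -0.001, 0.027], [0.554, 0.167, 0.033]]
[[389.0, 47.0], [577.0, -176.0], [730.0, -47.0], [543.0, 176.0]]
sample 0.93 [[0.599, -0.43, 0.004], [0.648, -0.395, 0.12], [0.657, -0.338, 0.151]]
[[594.0, -427.0], [650.0, -432.0], [660.0, -338.0], [603.0, -332.0]]
```

View pics/w2.png

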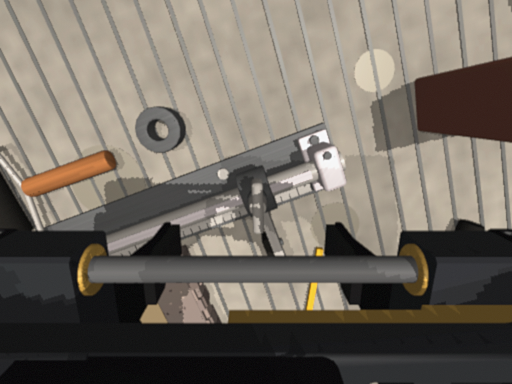

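The wing sits between the fingers at about (262,205) in the image, at (0.605,-0.149) in world. q7 would run close to its limit on the tightening turn, so I'm taking the half-turned grasp instead.

```bash
python3 -m crank '[[0,0,-1.5,0,3.4,0,-1],[0,0,-1.5,0,3.4,0,-1],[0,0,-1.5,0,3.4,0,-1],[0,0,-1.5,0,3.4,0,-1],[0,0,-1.5,0,3.4,0,-1],[0,0,-1.5,0,3.4,0,-1],[0,0,-1.5,0,3.4,0,-1],[0,0,-1.5,0,3.4,0,-1],[0,0,-3.14,0,3.4,0,-1],[0,0,-3.14,0,3.4,0,-1],[0,0,-3.14,0,3.4,0,-1],[0,0,-3.14,0,3.4,0,-1],[0,0,-3.14,0,3.4,0,-1],[0,0,-3.14,0,3.4,0,-1],[0,0,-3.14,0,3.4,0,-1],[0,0,-3.14,0,3.4,0,-1],[0,0,-3.14,0,3.4,0,-1],[0,0,-3.14,0,3.4,0,-1],[0,0,-3.14,0,3.4,0,-1]]' 30
python3 look.py w3.png
```

```text
clock: 6.8
tool_pos: [0.6046, -0.1491, 0.1625]
tool_rot: [[-0.952, 0.306, 0.0], [0.306, 0.952, -0.0], [-0.0, -0.0, -1.0]]
contact_force: [0.4, 0.1, -0.0]
finger_gap: 0.0871
grip_force: 0.0
[ 0.6047 -0.149   0.1626] [-0.9522  0.3055  0.      0.3055  0.9522 -0.0003 -0.0001 -0.0002 -1.    ] [ 0.7713  0.5884 -0.8606  1.6927  0.4942  1.0925  1.0197]
tfc [-0.0009 -0.9618 -0.2737  0.0754  1.     -0.001   0.0001 -0.     -0.0003
 -0.2737  0.9618 -0.1622  0.      0.      0.      1.    ]
screw 0.68 [252.7, 202.6] [ 0.6036 -0.1486  0.094 ]
stop_face 0.71 [234.6, 98.7] [ 0.5178 -0.1395  0.024 ]
slab 0.72 [252.4, 205.2] [ 0.6354 -0.1591  0.    ]
rail 0.76 [387.2, 126.1] [0.5943 0.0079 0.    ]
rail 0.55 [252.3, 203.5] [ 0.6333 -0.1585  0.    ]
screw 0.71 739 [ 0.5813 -0.1588  0.0651  0.6003 -0.1479  0.103   0.6228 -0.1404  0.105 ]
wing rect ((602.3381958007812, -148.2974395751953), (14.344138145446777, 43.47044372558594), 83.63905334472656) 0.10306367625892689
pca ang 164.78075356741954 [ 0.6002 -0.1479  0.1018]
bar [ 0.0442 -0.999   0.5949 -0.0486] ang -87.46691 6629
```

View pics/w3.png

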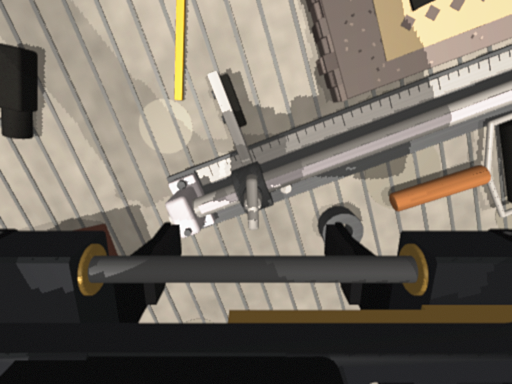

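The wing lies between the fingers at (253,200), about 2.5° off the tool. Next I correct that, descend and grip.

```bash
python3 -m crank '[[0,0,-0.045,1,0,40,-1],[0,0,-0.045,1,0,80,-1],[0,0,-0.045,1,0,80,0],[0,0,-0.045,1,0,80,1],[0,0,-0.045,1,0,80,1],[0,0,-0.045,1,0,80,1],[0,0,-0.045,1,0,80,1],[0,0,-0.045,1,0,80,1]]' 40
python3 -c "
from h import *
s=status.get_obs();print(s['torque'],s['qpos'],s['tool_pos'])"
```

```text
clock: 8.15
tool_pos: [0.6038, -0.1487, 0.0828]
tool_rot: [[-0.965, 0.261, 0.0], [0.261, 0.965, -0.0], [-0.0, -0.0, -1.0]]
contact_force: [-0.2, -0.3, 0.1]
finger_gap: 0.0351
grip_force: 0.0
[ 0.10687328 -0.14011044 -0.06796484] [ 0.73696576  0.67562387 -0.81219352  1.75955785  0.58508993  0.96526634
  0.99464888] [ 0.60377747 -0.14873108  0.08279241]
```

```bash
python3 -m crank '[[0,0,0,0,0,0,1],[0,0,0,0,0,0,1],[0,0,0,0,0,0,1],[0,0,0,0,0,0,1],[0,0,0,0,0,0,1],[0,0,0,0,0,0,1]]' 40
python3 -c "
from h import *
s=status.get_obs();print(s['torque'],s['contact_force'],s['tool_pos'])
f,M=cam('wrist');save(f,'w4.png')"
```

```text
clock: 8.9
tool_pos: [0.6036, -0.1489, 0.0825]
tool_rot: [[-0.965, 0.261, -0.0], [0.261, 0.965, -0.0], [0.0, -0.0, -1.0]]
contact_force: [0.1, -0.9, 0.7]
finger_gap: 0.0135
grip_force: 40.0
[-0.17951245  0.01071244  0.03989273] [ 0.14788371 -0.86481882  0.72690862] [ 0.60359411 -0.14890622  0.08252081]
```

```bash
cat > st.py <<'E'
from h import *
s=status.get_obs();R=s['tool_rot']
print('tz %.3f'%s['torque'][2],'F',s['contact_force'].round(2),'pos',(s['tool_pos']*1000).round(1),'yaw %.1f'%np.degrees(np.arctan2(R[1,0],R[0,0])),'gap %.4f q7 %.2f clk %.2f'%(s['finger_gap'],s['qpos'][6],s['clock']), 'Frail_y %.2f'%(s['contact_force']@[-.052,.9986,0]), 'tool->rail+y axes',(R.T@[-.052,.9986,0]).round(3))
E
python3 -m crank '[[0,0,-0.1,0,0,0,1],[0,0,-0.2,0,0,0,1],[0,0,-0.2,0,0,0,1]]' >/dev/null; python3 st.py
python3 -m crank '[[0,0,-0.1,0,0,0,1],[0,0,-0.2,0,0,0,1],[0,0,-0.2,0,0,0,1]]' >/dev/null; python3 st.py
```

```text
tz -0.202 F [-0.28 -0.8   0.34] pos [ 603.6 -148.8   82.4] yaw 176.2 gap 0.0136 q7 1.17 clk 9.32 Frail_y -0.78 tool->rail+y axes [0.117 0.993 0.   ]
tz -0.142 F [ 0.2  -1.02 -0.02] pos [ 603.6 -148.7   82.4] yaw -172.3 gap 0.0138 q7 1.34 clk 9.70 Frail_y -1.03 tool->rail+y axes [-0.081  0.997  0.   ]
```

View pics/w4.png

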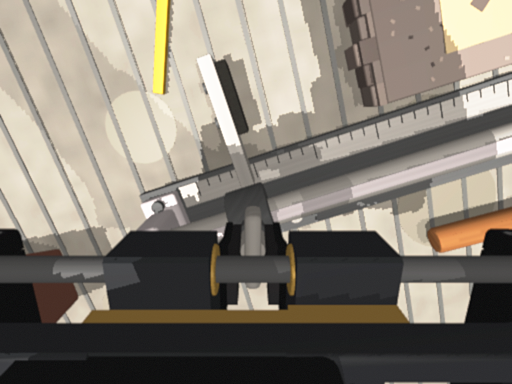

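The fingers hold the wing squarely at (253,220). The torque is falling towards the slack value, so I turn a bit further.

```bash
python3 -m crank '[[0,0,-0.1,0,0,0,1],[0,0,-0.2,0,0,0,1],[0,0,-0.2,0,0,0,1]]' >/dev/null; python3 st.py
python3 -m crank '[[0,0,-0.1,0,0,0,1],[0,0,-0.1,0,0,0,1],[0,0,-0.1,0,0,0,1]]' >/dev/null; python3 st.py
python3 - <<'E'
from h import *
f,M=cam("wrist");save(f,"w5.png")
for t,z in(("screw",.094),("stop_face",.024),("slab",0)):
    for r in mark_of("wrist",t)[:2]: print(t,r["confidence"],r["uv"],ray_z(f,M,r["uv"],z))
m=outline_of("wrist","slab")
if m:
    Q=cloud(f,M,m[0]["mask"]);Q=Q[(Q[:,2]>.02)&(Q[:,2]<.045)]; ry=np.array([-.052,.9986,0])
    sf=np.array([.6037,-.1486,0])+.016*ry-.0825*np.array([.9986,.052,0]); d=(Q-sf)@ry; lat=(Q-sf)@[.9986,.052,0]
    print(len(Q),"gap to slab pts under pad", np.percentile(d[np.abs(lat)<.025],[0,1,5,20]) if (np.abs(lat)<.025).any() else None, lat.min(),lat.max(),np.percentile(d,[0,1,5]))
E
```

```text
tz -0.153 F [-0.43 -1.8  -0.41] pos [ 603.6 -148.5   82.4] yaw -160.9 gap 0.0135 q7 1.51 clk 10.07 Frail_y -1.77 tool->rail+y axes [-0.277  0.961  0.   ]
tz -0.141 F [-0.49  0.27 -1.6 ] pos [ 603.6 -148.4   82.4] yaw -155.1 gap 0.0133 q7 1.60 clk 10.45 Frail_y 0.29 tool->rail+y axes [-0.372  0.928  0.   ]
screw 0.79 [249.6, 248.3] [ 0.60451544 -0.14962862  0.094     ]
stop_face 0.83 [312.5, 112.5] [ 0.51872703 -0.13922802  0.024     ]
14162 gap to slab pts under pad [0.0836774  0.08496183 0.08907663 0.09837726] -0.11333710710907545 0.03692166999897914 [0.0836774  0.08658843 0.09069341]
```

```bash
python3 -m crank '[[0,0,0,-1.5,3.7,0,1],[0,0,0,-4.5,11.1,0,1],[0,0,0,-7.4,18.6,0,1],[0,0,0,-10.4,26,0,1],[0,0,0,-13.4,33.4,0,1],[0,0,0,-16.4,40.8,0,1],[0,0,0,-19.3,48.3,0,1],[0,0,0,-22.3,55.7,0,1],[0,0,0,-24.2,60.3,0,1],[0,0,0,-26,65,0,1],[0,0,0,-26,65,0,1]]' >/dev/null; python3 st.py
python3 - <<'E'
from h import *
f,M=cam("wrist");save(f,"w6.png")
for t,z in(("screw",.094),("stop_face",.024)):
    for r in mark_of("wrist",t)[:1]: print(t,r["confidence"],r["uv"],ray_z(f,M,r["uv"],z))
m=outline_of("wrist","slab")
if m:
    Q=cloud(f,M,m[0]["mask"]);Q=Q[(Q[:,2]>.012)&(Q[:,2]<.045)]; ry=np.array([-.052,.9986,0])
    sf=status.get_obs()["tool_pos"]*[1,1,0]+.016*ry-.0825*np.array([.9986,.052,0]); d=(Q-sf)@ry; lat=(Q-sf)@[.9986,.052,0]
    k=np.abs(lat)<.025
    print(len(Q),k.sum(),"gap", np.percentile(d[k],[0,1,5,20]) if k.any() else None)
E
```

```text
tz -0.111 F [ 0.52  1.67 -6.36] pos [599.7 -77.4  82.5] yaw -155.0 gap 0.0138 q7 1.48 clk 12.07 Frail_y 1.64 tool->rail+y axes [-0.376  0.927  0.002]
screw 0.84 [251.4, 248.3] [ 0.60024943 -0.07770323  0.094     ]
stop_face 0.61 [312.5, 114.3] [ 0.51596753 -0.06781729  0.024     ]
31741 12948 gap [0.0134358  0.01527866 0.02050403 0.03948359]
```

View pics/w6.png

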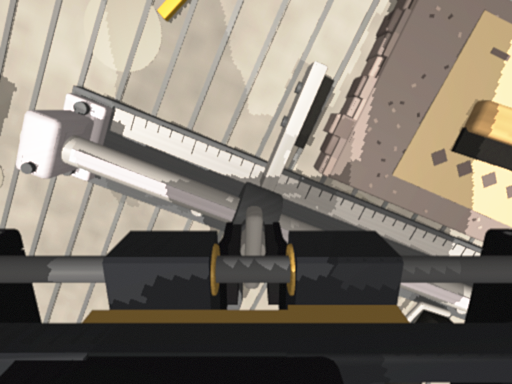

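The pad at (310,105) is nearing the rough end at (345,110), with about 13 mm left. I'm creeping in.

```bash
python3 -m crank '[[0,0,0,-0.8,1.9,0,1],[0,0,0,-1.5,3.7,0,1],[0,0,0,-2.3,5.6,0,1],[0,0,0,-3,7.4,0,1],[0,0,0,-3,7.4,0,1]]' >/dev/null; python3 st.py
python3 -m crank '[[0,0,0,-0.2,0.5,0,1],[0,0,0,-0.4,0.9,0,1]]' >/dev/null; python3 st.py
python3 -m crank '[[0,0,0,-0.2,0.5,0,1],[0,0,0,-0.4,0.9,0,1]]' >/dev/null; python3 st.py
```

```text
tz -0.190 F [-0.07 -0.94 -7.29] pos [599.3 -70.4  82.5] yaw -155.0 gap 0.0134 q7 1.47 clk 12.90 Frail_y -0.93 tool->rail+y axes [-0.375  0.927  0.   ]
tz -0.133 F [-0.22 -1.1  -5.96] pos [599.3 -70.   82.5] yaw -155.0 gap 0.0136 q7 1.47 clk 13.15 Frail_y -1.08 tool->rail+y axes [-0.375  0.927 -0.   ]
tz -0.173 F [ 0.48 -1.97 -7.08] pos [599.3 -68.8  82.5] yaw -155.0 gap 0.0137 q7 1.46 clk 13.40 Frail_y -1.99 tool->rail+y axes [-0.375  0.927 -0.   ]
```

```bash
for i in 1; do python3 -m crank '[[0,0,0,-0.2,0.5,0,1],[0,0,0,-0.4,0.9,0,1]]' >/dev/null; python3 st.py
python3 -m crank '[[0,0,0,-0.2,0.5,0,1],[0,0,0,-0.4,0.9,0,1]]' >/dev/null; python3 st.py; done
```

```text
tz -0.169 F [-0.03 -1.02 -6.89] pos [599.2 -67.8  82.5] yaw -155.0 gap 0.0137 q7 1.46 clk 13.65 Frail_y -1.02 tool->rail+y axes [-0.375  0.927 -0.   ]
tz -0.164 F [-0.16 -0.95 -7.33] pos [599.1 -66.8  82.5] yaw -155.0 gap 0.0139 q7 1.46 clk 13.90 Frail_y -0.94 tool->rail+y axes [-0.375  0.927 -0.   ]
```

```bash
python3 -m crank '[[0,0,0,-0.2,0.5,0,1],[0,0,0,-0.2,0.5,0,1]]' >/dev/null; python3 st.py
python3 -m crank '[[0,0,0,-0.2,0.5,0,1],[0,0,0,-0.2,0.5,0,1]]' >/dev/null; python3 st.py
python3 -m crank '[[0,0,0,-0.2,0.5,0,1],[0,0,0,-0.2,0.5,0,1]]' >/dev/null; python3 st.py
```

```text
tz -0.194 F [ 0.56 -1.47 -7.16] pos [599.1 -66.2  82.5] yaw -155.0 gap 0.0137 q7 1.46 clk 14.15 Frail_y -1.50 tool->rail+y axes [-0.375  0.927  0.   ]
tz -0.146 F [-0.64 -1.54 -8.01] pos [599.1 -65.7  82.5] yaw -155.0 gap 0.0135 q7 1.46 clk 14.40 Frail_y -1.50 tool->rail+y axes [-0.375  0.927 -0.   ]
tz -0.125 F [-1.69 -0.7  -7.22] pos [599.1 -65.2  82.5] yaw -155.0 gap 0.0137 q7 1.46 clk 14.65 Frail_y -0.61 tool->rail+y axes [-0.375  0.927 -0.   ]
```

```bash
python3 -m crank '[[0,0,0,-0.2,0.5,0,1],[0,0,0,-0.2,0.5,0,1]]' >/dev/null; python3 st.py
python3 -m crank '[[0,0,0,-0.2,0.5,0,1],[0,0,0,-0.2,0.5,0,1]]' >/dev/null; python3 st.py
python3 -m crank '[[0,0,0,-0.2,0.5,0,1],[0,0,0,-0.2,0.5,0,1]]' >/dev/null; python3 st.py
```

```text
tz -0.190 F [-0.91 -2.33 -6.95] pos [599.  -64.6  82.5] yaw -155.0 gap 0.0140 q7 1.46 clk 14.90 Frail_y -2.28 tool->rail+y axes [-0.375  0.927  0.   ]
tz -0.178 F [-1.61 -2.32 -7.28] pos [599.  -64.1  82.5] yaw -155.0 gap 0.0137 q7 1.46 clk 15.15 Frail_y -2.24 tool->rail+y axes [-0.375  0.927  0.   ]
tz -0.182 F [-1.92 -1.45 -7.91] pos [599.  -63.8  82.5] yaw -155.0 gap 0.0135 q7 1.45 clk 15.40 Frail_y -1.34 tool->rail+y axes [-0.375  0.927 -0.   ]
```

```bash
python3 -m crank '[[0,0,0,-0.2,0.5,0,1],[0,0,0,-0.2,0.5,0,1]]' >/dev/null; python3 st.py
python3 -m crank '[[0,0,0,-0.2,0.5,0,1],[0,0,0,-0.2,0.5,0,1]]' >/dev/null; python3 st.py
python3 - <<'E'
from h import *
f,M=cam("wrist");save(f,"w7.png")
a=cv2.imread("pics/w7.png")[20:240,220:480]; cv2.imwrite("pics/w7c.png",cv2.resize(a,None,fx=2.5,fy=2.5))
E
```

```text
tz -0.225 F [-3.59 -3.39 -7.71] pos [599.  -63.8  82.5] yaw -155.0 gap 0.0136 q7 1.45 clk 15.65 Frail_y -3.20 tool->rail+y axes [-0.374  0.927 -0.001]
tz -0.179 F [-1.99 -3.83 -6.26] pos [599.  -63.7  82.4] yaw -155.0 gap 0.0136 q7 1.45 clk 15.90 Frail_y -3.72 tool->rail+y axes [-0.374  0.927 -0.002]
```

View pics/w7c.png

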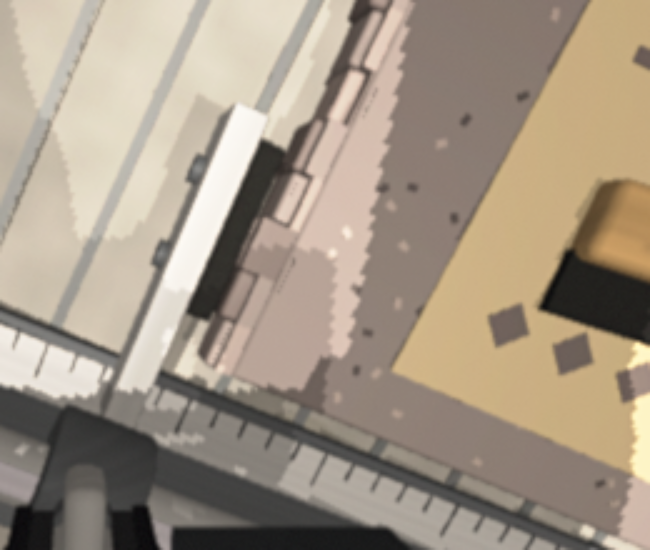

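The pad is against the rough end at (250,240 in the crop). Position has stalled and force is rising, so that is contact. I press slightly more and hold.

```bash
python3 -m crank '[[0,0,0,-0.2,0.5,0,1],[0,0,0,-0.2,0.5,0,1],[0,0,0,-0.2,0.5,0,1]]' >/dev/null; python3 st.py
python3 -m crank '[[0,0,0,0,0,0,1],[0,0,0,0,0,0,1]]' >/dev/null; python3 st.py
```

```text
tz -0.160 F [-2.42 -6.03 -5.35] pos [599.1 -63.7  82.5] yaw -155.1 gap 0.0139 q7 1.45 clk 16.32 Frail_y -5.90 tool->rail+y axes [-0.374  0.927 -0.002]
tz -0.147 F [-3.5  -5.38 -7.39] pos [599.  -63.7  82.5] yaw -155.1 gap 0.0134 q7 1.45 clk 16.57 Frail_y -5.19 tool->rail+y axes [-0.374  0.927 -0.002]
```

```bash
python3 -m crank '[[0,0,0.1,0,0,0,1],[0,0,0.2,0,0,0,1]]' >/dev/null; python3 st.py
```

```text
tz 0.189 F [-1.6  -4.96 -6.91] pos [599.1 -63.8  82.5] yaw -166.6 gap 0.0137 q7 1.28 clk 16.82 Frail_y -4.87 tool->rail+y axes [-0.18   0.984 -0.003]
```

```bash
python3 -m crank '[[0,0,0.1,0,0,0,1],[0,0,0.2,0,0,0,1]]' >/dev/null; python3 st.py
```

```text
tz 0.181 F [-2.42 -6.32 -6.4 ] pos [599.1 -63.9  82.5] yaw -178.1 gap 0.0135 q7 1.11 clk 17.07 Frail_y -6.19 tool->rail+y axes [ 0.018  1.    -0.003]
```

```bash
python3 -m crank '[[0,0,0.1,0,-0.3,0,1],[0,0,0.2,0,-0.3,0,1]]' >/dev/null; python3 st.py
```

```text
tz 0.293 F [-2.83 -6.35 -6.53] pos [599.1 -64.   82.6] yaw 170.5 gap 0.0137 q7 0.93 clk 17.32 Frail_y -6.19 tool->rail+y axes [ 0.216  0.976 -0.003]
```

```bash
python3 -m crank '[[0,0,0.1,0,0,0,1],[0,0,0.2,0,0,0,1]]' >/dev/null; python3 st.py
```

```text
tz 0.320 F [-1.63 -6.58 -6.55] pos [599.2 -64.2  82.6] yaw 159.1 gap 0.0140 q7 0.76 clk 17.57 Frail_y -6.48 tool->rail+y axes [ 0.405  0.914 -0.003]
```

```bash
python3 -m crank '[[0,0,0.1,0,0,0,1],[0,0,0.2,0,0,0,1]]' >/dev/null; python3 st.py;  python3 -m crank '[[0,0,0,0,0,0,1]]' >/dev/null; python3 st.py
```

```text
tz 0.397 F [-0.63 -7.6  -7.7 ] pos [599.8 -64.7  82.7] yaw 147.6 gap 0.0139 q7 0.59 clk 17.82 Frail_y -7.55 tool->rail+y axes [ 0.579  0.815 -0.004]
tz 0.308 F [-0.8  -8.15 -7.29] pos [599.8 -64.7  82.7] yaw 147.8 gap 0.0134 q7 0.59 clk 17.95 Frail_y -8.09 tool->rail+y axes [ 0.577  0.817 -0.004]
```

```bash
python3 -m crank '[[0,0,0.08,-0.3,-0.4,0,1],[0,0,0.15,-0.6,-0.8,0,1],[0,0,0.15,-0.6,-0.8,0,1]]' >/dev/null; python3 st.py
```

```text
tz 0.431 F [-0.42 -6.36 -5.41] pos [599.8 -65.   82.9] yaw 139.2 gap 0.0138 q7 0.47 clk 18.32 Frail_y -6.33 tool->rail+y axes [ 0.692  0.722 -0.003]
```

```bash
python3 -m crank '[[0,0,0,-0.8,-0.9,0,1],[0,0,0,-0.8,-0.9,0,0],[0,0,0,-0.8,-0.9,0,0],[0,0,0,-0.8,-0.9,0,0],[0,0,0,-0.8,-0.9,0,-0.2],[0,0,0,-0.8,-0.9,0,-0.2],[0,0,0,-0.8,-0.9,-20,-0.2],[0,0,0,-0.8,-0.9,-60,-0.2],[0,0,0,-0.8,-0.9,-100,-0.2],[0,0,0,-0.8,-0.9,-100,-0.2]]'; python3 st.py
python3 look.py w8.png | grep -v tfc
python3 - <<'E'
import cv2
a=cv2.imread("pics/w8.png"); cv2.imwrite("pics/w8c.png",cv2.resize(a[0:300,100:480],None,fx=2,fy=2))
E
```

```text
clock: 19.58
tool_pos: [0.6018, -0.0638, 0.1876]
tool_rot: [[-0.756, 0.655, 0.009], [0.655, 0.756, -0.001], [-0.007, 0.005, -1.0]]
contact_force: [-0.1, -0.7, 0.1]
finger_gap: 0.0521
grip_force: 0.0
tz -0.007 F [-0.09 -0.69  0.11] pos [601.8 -63.8 187.6] yaw 139.1 gap 0.0521 q7 0.55 clk 19.57 Frail_y -0.68 tool->rail+y axes [ 0.693  0.721 -0.001]
[ 0.6004 -0.0642  0.1853] [-0.7559  0.6547  0.0046  0.6547  0.7559 -0.0007 -0.0039  0.0025 -1.    ] [ 0.6041  0.5001 -0.7816  1.7219  0.3947  1.079   0.552 ]
 -0.2737  0.9618 -0.1622  0.      0.      0.      1.    ]
screw 0.81 [248.0, 193.6] [ 0.5986 -0.0659  0.094 ]
stop_face 0.92 [204.0, 110.8] [ 0.5132 -0.0547  0.024 ]
slab 0.43 [291.8, 122.6] [0.5875 0.0104 0.    ]
rail 0.31 [419.1, 107.7] [0.6706 0.1315 0.    ]
screw 0.73 614 [ 0.5784 -0.0753  0.0659  0.5964 -0.062   0.103   0.6169 -0.0514  0.1048]
wing rect ((597.832275390625, -63.23244094848633), (13.918961524963379, 43.04753875732422), 54.613399505615234) 0.10311227351864334
pca ang 152.5305701529716 [ 0.5963 -0.0622  0.1016]
bar [ 0.0417 -0.9991  0.5913  0.0323] ang -87.61238 6283
```

View pics/w8c.png

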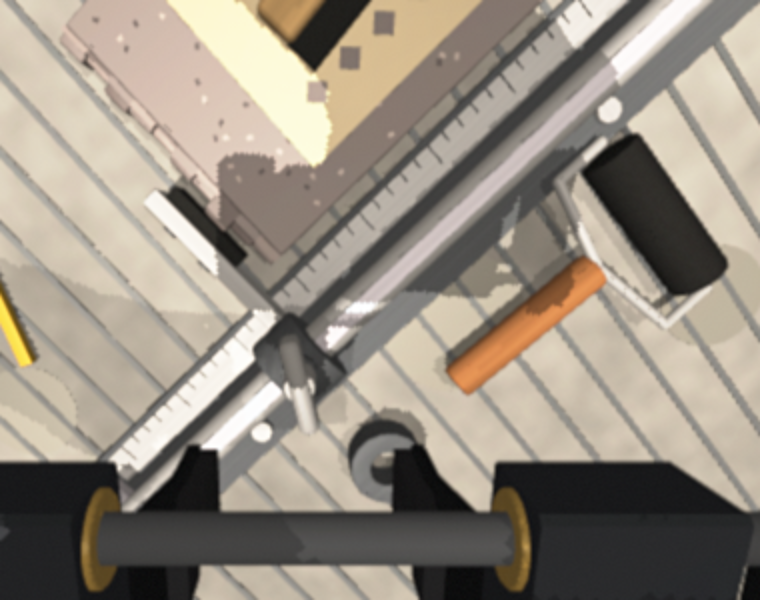

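The wing is at about 152° against the tool's 139°, so it was turned only about 0.2 rad past its start and the clamp force may be marginal. I'll regrip and tighten some more.

```bash
python3 -m crank '[[0,0,0,0,0,0,-0.2],[0,0,0,0,0,0,-0.2]]' >/dev/null; python3 st.py
```

```text
tz -0.002 F [-0.4  -0.46 -0.22] pos [599.1 -64.5 182.3] yaw 139.1 gap 0.0524 q7 0.55 clk 20.18 Frail_y -0.44 tool->rail+y axes [0.693 0.721 0.   ]
```

```bash
python3 -m crank '[[0,0,0,0,0,40,-0.2],[0,0,0,0,0,80,-0.2],[0,0,0,0,0,100,-0.2],[0,0,0,0,0,100,-0.2],[0,0,0,0,0,100,-0.2],[0,0,0,0,0,100,1],[0,0,0,0,0,100,1],[0,0,0,0,0,100,1],[0,0,0,0,0,100,1],[0,0,0,0,0,100,1],[0,0,0,0,0,100,1],[0,0,0,0,0,100,1]]' 45; python3 st.py
```

```text
clock: 21.68
tool_pos: [0.5992, -0.0646, 0.0826]
tool_rot: [[-0.756, 0.655, -0.0], [0.655, 0.756, -0.0], [-0.0, -0.0, -1.0]]
contact_force: [0.2, -0.7, 1.6]
finger_gap: 0.0137
grip_force: 44.9
tz 0.003 F [ 0.16 -0.7   1.62] pos [599.2 -64.6  82.6] yaw 139.1 gap 0.0137 q7 0.47 clk 21.68 Frail_y -0.71 tool->rail+y axes [ 0.693  0.721 -0.   ]
```

```bash
python3 -m crank '[[0,0,0.1,0,0,0,1],[0,0,0.15,0,0,0,1]]' >/dev/null; python3 st.py;  python3 -m crank '[[0,0,0.08,0,0,0,1],[0,0,0.12,0,0,0,1]]' >/dev/null; python3 st.py
```

```text
tz 0.583 F [-0.87 -0.89  2.05] pos [599.1 -64.7  82.7] yaw 130.5 gap 0.0142 q7 0.34 clk 21.93 Frail_y -0.84 tool->rail+y axes [ 0.793  0.61  -0.001]
tz 0.626 F [-1.52 -0.97  3.63] pos [599.  -64.7  82.8] yaw 123.7 gap 0.0138 q7 0.24 clk 22.18 Frail_y -0.89 tool->rail+y axes [ 0.86   0.511 -0.001]
```

Torque is well above slack, so no more tightening. Release and check.

```bash
python3 -m crank '[[0,0,-0.01,0,0,0,0],[0,0,-0.01,0,0,0,0],[0,0,-0.01,0,0,0,-0.2],[0,0,-0.01,0,0,0,-0.2],[0,0,-0.01,0,0,-40,-0.2],[0,0,-0.01,0,0,-100,-0.2],[0,0,-0.01,0,0,-100,-0.2],[0,0,-0.01,0,0,-100,-0.2],[0,0,-0.01,0,0,-100,-0.2]]' >/dev/null; python3 st.py
python3 look.py w9.png | grep -v tfc
python3 - <<'E'
import cv2
a=cv2.imread("pics/w9.png"); cv2.imwrite("pics/w9c.png",cv2.resize(a[0:300,100:480],None,fx=2,fy=2))
E
```

```text
tz -0.019 F [-0.77 -0.36  0.72] pos [598.1 -64.8 181. ] yaw 124.2 gap 0.0522 q7 0.32 clk 23.30 Frail_y -0.32 tool->rail+y axes [0.855 0.518 0.   ]
[ 0.5982 -0.0647  0.181 ] [-0.5622  0.827  -0.0027  0.827   0.5622  0.0003  0.0018 -0.0021 -1.    ] [ 0.5596  0.4854 -0.7127  1.7281  0.3557  1.0645  0.3248]
 -0.2737  0.9618 -0.1622  0.      0.      0.      1.    ]
screw 0.75 [252.3, 199.2] [ 0.5985 -0.0663  0.094 ]
stop_face 0.66 [190.8, 124.6] [ 0.5095 -0.0523  0.024 ]
slab 0.94 [225.8, 4.0] [0.4735 0.0687 0.    ]
rail 0.59 [284.6, 119.8] [0.5917 0.0087 0.    ]
screw 0.83 656 [ 0.5803 -0.0795  0.0574  0.5971 -0.0613  0.1029  0.6184 -0.0485  0.1048]
wing rect ((598.013671875, -62.7135009765625), (13.350135803222656, 42.89072799682617), 55.57390213012695) 0.10306945163432973
pca ang 141.2432455914952 [ 0.5968 -0.0619  0.1016]
bar [ 0.0527 -0.9986  0.5931  0.0092] ang -86.98133 5532
```

View pics/w9c.png

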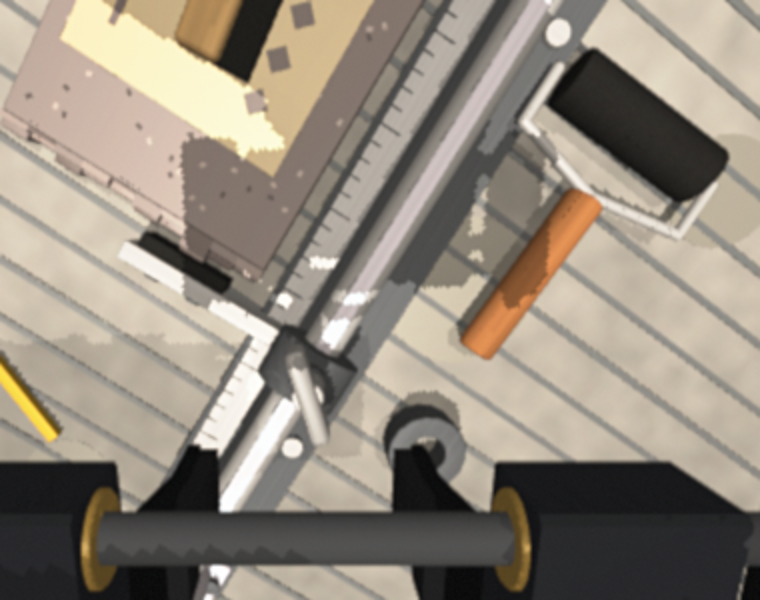

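The wing is now about 0.4 rad past its start, so the clamp is firm. The pad at (185,260) still sits on the rough end, and the neighbouring things are undisturbed. Handing in.

```bash
python3 -c "
from cell import env
print(env.hand_in())"
```

```text
the job is handed in; nothing more can be done
None
```

The job is handed in: I slackened the wing screw, slid the stop up until its pad bore on the rough end of the stone (about 3–4 N estimated), and tightened the screw about 0.4 rad past its start, clamping with an estimated 37 N or more; the hand-in returned no verdict.

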